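# Bed in a taper-shank setting die and knock it loose

## Task

Trial-fit the yellow setting die: take it from the rack, ease its tapered shank into the bench holder with a gentle twisting push (a straight shove takes too much force) until its shoulder sits flush on the holder's rim, and let go, so that it stays home by its own grip. Then drive the red-handled wedge through the holder's cross slot until the die has been lifted about 10 mm and is free, without touching the die again, and leave the wedge in the slot with the die standing loose on it. Never push the die into the holder with more than about 25 N, and leave everything else where it is.

Things in the scene. Friction and masses are not known exactly. Their poses are not given: they have to be found in the camera images.
- die_grip (a point): Middle of the square head (24 x 24 x 38 mm) of the yellow setting die, the only yellow one of three alike dies (yellow, blue, red) in a rack, in any order. z up along the die, x and y square to the head's faces. 26 mm above the flange's underside, 20 mm above its top face. On top a steel boss, 18 mm diameter, 6 mm high. Mass about 0.2 kg.
- die_shoulder (a point): Centre of the underside of the die's flange (48 mm diameter, 6 mm thick). Below it the tapered round steel shank, 46 mm long, 34 mm in diameter here and 14 mm at its lower end. In the rack the flange rests on the rack's top.
- rack: Fixed plywood rack: board 75 mm (its x) by 270 mm (its y, the row of dies), top 67 mm above the table. Origin on the table under its middle. Three dies stand in it at y = -85, 0 and 85 mm.
- holder: Die holder, fixed. Origin on the table under its centre; z is the bore's axis, x runs along the cross slot. Foot plate 100 (x) by 90 (y) by 12 mm, grey block 60 (x) by 61 mm, round steel head 69 mm in diameter on top, up to the rim 84 mm above the table.
- holder_rim (a point): Centre of the holder's mouth (39 mm inner diameter), level with its rim. Four sprung brass jaws inside, tapered like the shank, start to grip with the shoulder about 9 mm above the rim, harder the deeper it goes. Last millimetres: 28 to 36 N pushed straight, about 10 to 18 N while turning to and fro (1 rad per 2 mm). Friction then holds the die.
- head (a joint): How far (m) the holder's round steel head, with jaws and rim, has sunk on its cushion spring: 0 at rest and up to about 15 N of downward push, then 1 mm per 5 N; 2.5 mm (27 N) is too hard, its stop is at 6 mm. It springs back up when let go.
- holder_slot (a point): Centre of the slot's floor, on the bore's axis, 28 mm above the table. The straight slot goes right through the block along the holder's x, open at both ends (30 mm either way); 21 mm wide, roof 26 mm above the floor. The wedge may come from either end. The lower end of a die that is home is 10 mm above this point.
- wedge_grip (a point): Point to grip the wedge (steel, about 0.24 kg, 160 mm long, standing on its flat underside): middle of its red handle (44 mm long, 18 mm wide, 34 mm high), 22 mm above the underside; x points to the nose, z up. Driven on the slot's floor until this point is about 74 mm from the bore's axis, it lifts the die 11 mm; takes 10 to 25 N.
- wedge_nose (a point): Foremost point of the wedge's round nose, 138 mm ahead of the grip point, 3 mm above the underside. The polished blade is 16 mm wide; its top slopes up from 6 mm high at 8 mm behind this point to 21 mm high at 70 mm behind it, then stays level back to the handle, whose front face is 116 mm behind this point.
Not all that is in view belongs to the job. Leave any green or pink look-alike of the part that bears die_grip alone.

How it is judged (in metres and radians):
On the way, in this order (a step that is already met when the one before it is completed fails the run):
1. the yellow die is seated home: shoulder within 1.5 mm of the rim, centred within 4 mm, upright, and stays there untouched (z of die_shoulder in the frame of holder_rim below 0.0015 m and horizontal distance between die_shoulder and holder_rim below 0.004 m and angle between die_grip's own z axis and vertical below 0.06 rad and contact force between the fingers and die below 0.1 N), for 0.3 s.
2. the wedge's nose is in the slot under the die while the die is still home and untouched (all of step 1 and horizontal distance between wedge_nose and holder_rim below 0.022 m and height (world z) of wedge_nose between 0.025 and 0.045 m).
At the end, for the whole second after the job is handed in: The yellow die stands in the holder's mouth, resting on the wedge with its shoulder 8 to 18 mm above the rim, within 10 mm of the bore's axis and tilted less than 0.3 rad; the wedge lies in the slot on its floor; both are let go and at rest (z of die_shoulder in the frame of holder_rim between 0.008 and 0.018 m and horizontal distance between die_shoulder and holder_rim below 0.01 m and angle between die_grip's own z axis and vertical below 0.3 rad and contact force between wedge and die above 0.2 N and height (world z) of wedge_nose between 0.025 and 0.04 m and linear speed of each of die, wedge below 0.02 m/s); the robot touches nothing.
It fails at once if the die is pushed with about 27 N or more (the holder's cushioned head sinks by more than 2.5 mm) (value of joint head above 0.0025 m).
It fails at once if the die is touched with the gripper once the wedge is in the slot (contact force between the fingers and die above 0.5 N and horizontal distance between wedge_nose and holder_rim below 0.028 m).
It fails at once if something else on the table is moved by more than 30 mm (distance of any of die_blue, die_red, weight0, weight1, cutter, pincup, spool from where it was at the start of the episode above 0.03 m).
It also fails if it takes over 72 s, if anything falls off the work surface, if the arm or the gripper's body presses on something with over 40 N, if the wrist force passes 120 N, or if a joint passes its speed limit or range.

## Robot

A 6-joint arm with a two-finger parallel gripper is mounted at the origin on the work surface. World frame = base frame: x ahead of the robot, y to its left, z up, the work surface at z = 0. Lengths are in mm, angles in rad, forces in N, time in s.
With the tool pointing down it reaches from about 275 to 1000 mm from the base axis. Payload 8.4 kg.
Tool frame: the origin (TCP) lies midway between the tips of the shut fingers; the grasp point (between the pads) lies 19 mm behind it; z points along the fingers, y is the direction in which the jaws open and shut (so a half turn about z gives the same grasp; the last joint's range is limited). The gripper opens to 85 mm and grips with 20 to 120 N. Pads are 22 mm wide; open, the fingers measure 114 mm over their backs; the gripper's body (76 mm by 85 mm) begins 54 mm behind the grasp point. The pads swing forward as they close: fully open they stand 13 mm farther back than shut.
Start: joints at [1.186, 0.353, 1.633, -0, 1.155, -0.002], TCP at [233.448, 579.767, 231.281] pointing down, gripper open.
Joint ranges: [-2.63, 2.63], [-0.92, 2.1], [0.06, 2.66], [-1.3, 4.44], [0, 2.69], [-3.02, 3.02]. Speed limits (rad/s): [2.22, 2.22, 2.79, 3.14, 3.14, 3.14].

## Interface

Orientations are given as [roll, pitch, yaw] about the fixed x, y, z axes, in that order (R = Rz(yaw) Ry(pitch) Rx(roll)).
In Python, from rig import * gives the robot as it stands.
- The arm moves only by the tool play_rows, never from a script. Its argument "moves" is a list of rows, each a list of 3 entries, a list of its own where there are three numbers: the shift along the tool's x, y, z in m, then the turn, a rotation vector about the tool's x, y, z in rad, then the opening in per cent of the stroke, from 0 (shut) to 100 (fully open). In form: [[[x, y, z], [rx, ry, rz], fingers], ...]. A call has 1 to 20 rows; each row shifts and turns the commanded pose from where the row before left it, along the tool's axes as they then stand; what a row does not reach is not made up. A row lasts 1/10 s, in which the tool goes at most 50 mm and 8.59 degrees, less where a joint would pass 70% of its speed; a pose out of reach is approached as far as the arm can. A call is refused whole if a number of a shift passes 0.05 or a number of a turn 0.15, either way. A call with a gripper value outside its range is refused whole. The fingers move at their own pace and stop on an object; "squeeze" is the grip in N (left out, the last holds). Time passes only in rows, so rows that do not move let the fingers close. It gives the time, the measured TCP pose, the force and the opening at its end, in the units of the state.
- sense(): the state, without advancing time (a new reading comes with each control period).
- grab_frame(name): name is "scene" or "top" or "wrist"; returns a dict with "pixels" (480x640x3 uint8, red, green, blue), "intrinsics" (3x3 intrinsics, pixels), "distortion" ([k1, k2, p1, p2, k3] as OpenCV has them; the pictures are not rectified), "R" (3x3) and "t" (3): a world point X has camera coordinates R X + t. Camera axes: x right, y down, z forward; pixel columns grow to the right and rows downward; lengths in mm; the calibration is good to about 2 mm. A picture is of the moment at which its call begins. There is no depth.
- sign_off(): hands the job in, once; it reports no verdict.
The state is a dict: "clock": time; "qpos": joint angles; "qvel": joint speeds; "joint_efforts": joint torques, N m; "eef_pos": TCP position; "tcp_rot": TCP orientation; "contact_force": force on the tool from outside, world axes, zero at the start; "wrist_torque": the same for the moment, N m; "opening": opening from 0.0 (shut) to 1.0 (fully open).
Only numpy, scipy, OpenCV 4.12 (cv2) and the standard library are available. Lean on these libraries where they do the work, as an engineer would, in place of code of your own. Each camera call takes 0.05 s, during which the arm holds its last target. There are 200 camera calls.

## Working session

There is one attempt and no reset: what is moved stays moved. The work goes in short steps, Python scripts to look and compute and a tool call to move; the robot and the scene stay as the last step left them, time stands still between calls to the robot, and variables do not carry over. Pictures are saved under pics/ and viewed, about 8 in all and at most 12, crops included, and the job is handed in when it is done.

Besides the shell and the picture viewer there is one more tool, called after "Call:" as name(argument=value, ...) on one line, values as JSON. play_rows: Moves the arm, as the interface text tells. Its arguments: {"type":"object","properties":{"moves":{"type":"array"},"squeeze":{"type":"number"}},"required":["moves"]}

```bash
mkdir -p pics
python3 - <<'E'
from rig import *
import cv2
print(sense())
for n in ("scene","top"):
    f=grab_frame(n); cv2.imwrite(f"pics/{n}0.png",f["pixels"][:,:,::-1])
    print(n,f["intrinsics"],f["distortion"],f["R"],f["t"])
E
```

```text
{'clock': 0.0, 'qpos': array([ 1.18557230e+00,  3.53674955e-01,  1.63415355e+00, -7.18130939e-06,
        1.15514015e+00, -2.38278398e-03]), 'qvel': array([-0.0009532 ,  0.00046244, -0.00092736, -0.00141851,  0.00109573,
       -0.00064752]), 'joint_efforts': array([ 2.62518970e-04, -6.05251265e+01, -3.42063975e+01,  1.48395579e-04,
        9.47505527e-03, -1.24887688e-05]), 'eef_pos': array([233.28934054, 579.32296766, 230.53660829]), 'tcp_rot': array([-3.14021664e+00,  3.28711184e-06,  2.75875432e+00]), 'contact_force': array([-0.47001573, -0.15150182, -0.09426412]), 'wrist_torque': array([ 0.00834852,  0.00365521, -0.04456979]), 'opening': 0.9987851860375402}
scene [[574.09982833   0.         319.90864299]
 [  0.         574.09982833 243.0526452 ]
 [  0.           0.           1.        ]] [-0.02076146  0.          0.          0.          0.        ] [[-4.93572883e-01  8.69704333e-01 -4.28287154e-04]
 [ 5.16202131e-01  2.92557614e-01 -8.04950559e-01]
 [-6.99943690e-01 -3.97522850e-01 -5.93341735e-01]] [ 209.88521117 -208.06706206 1450.69959197]
top [[494.01355136   0.         316.33720712]
 [  0.         494.01355136 239.92106439]
 [  0.           0.           1.        ]] [-0.10240583  0.          0.          0.          0.        ] [[ 0.00628593 -0.99996352 -0.00578279]
 [-0.98465444 -0.00518092 -0.17443853]
 [ 0.17440221  0.00679056 -0.98465108]] [  55.66553991  519.19855549 1152.43753288]
```

View pics/scene0.png

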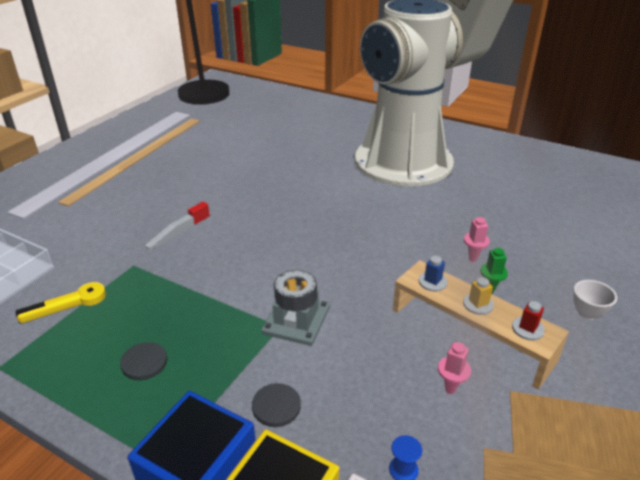

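View pics/top0.png

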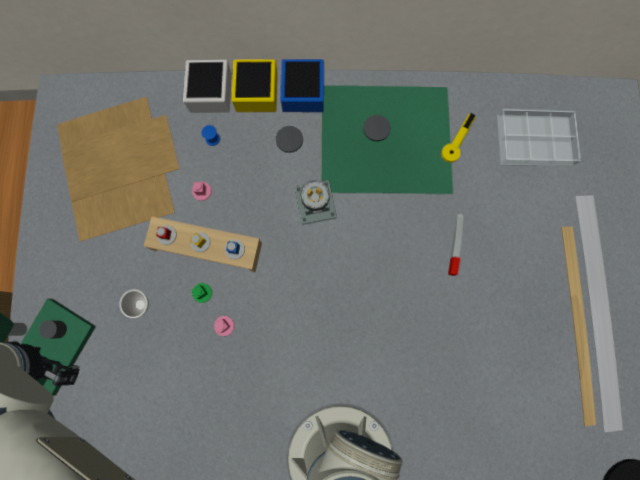

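The scene view shows the yellow die in the middle of the rack at (481,292), the holder at (296,295) and the wedge handle at (199,213). In the top view they are at (200,240), (315,195) and (455,266), with the wedge nose at (461,215). Next I'll enlarge crops of the top view.

```bash
cat > h.py <<'E'
import cv2, numpy as np
from rig import *
def w(f,uv,z):
    K=np.array(f["intrinsics"]);D=np.array(f["distortion"]);R=np.array(f["R"]);t=np.array(f["t"])
    n=cv2.undistortPoints(np.array([[uv]],float),K,D)[0,0]
    d=R.T@np.array([n[0],n[1],1]);c=-R.T@t
    return c+d*(z-c[2])/d[2]
def px(f,X):
    return cv2.projectPoints(np.array(X,float).reshape(-1,3),cv2.Rodrigues(np.array(f["R"]))[0],np.array(f["t"]),np.array(f["intrinsics"]),np.array(f["distortion"]))[0][:,0]
E
python3 - <<'E'
from h import *
i=cv2.imread("pics/top0.png")
def c(x,y,W,H,s): return cv2.resize(i[y:y+H,x:x+W],None,fx=s,fy=s,interpolation=cv2.INTER_CUBIC)
a=c(140,210,130,65,6)   # 780x390 rack
b=c(290,172,52,60,3.5*1)
# layout: rack top (5x =650x325), below holder & wedge 4x
a=c(140,210,130,65,6)[:, :]
out=np.zeros((600,800,3),np.uint8)
a=c(140,210,130,60,5);out[:300,:650]=a
b=c(290,175,50,50,6);out[300:600,:300]=b
d=c(435,205,50,75,4);out[300:600,320:520]=d
cv2.imwrite("pics/crop1.png",out)
f=grab_frame("top")
for n,uv,z in (("die",(200,240),100),("holder",(315,195),84),("wh",(455,266),34),("wn",(461,215),5)): print(n,w(f,uv,z).round(1))
E
```

```text
die [507.7 329.4 100. ]
holder [621.   62.3  84. ]
wh [ 458.  -280.5   34. ]
wn [ 592.6 -309.7    5. ]
```

View pics/crop1.png

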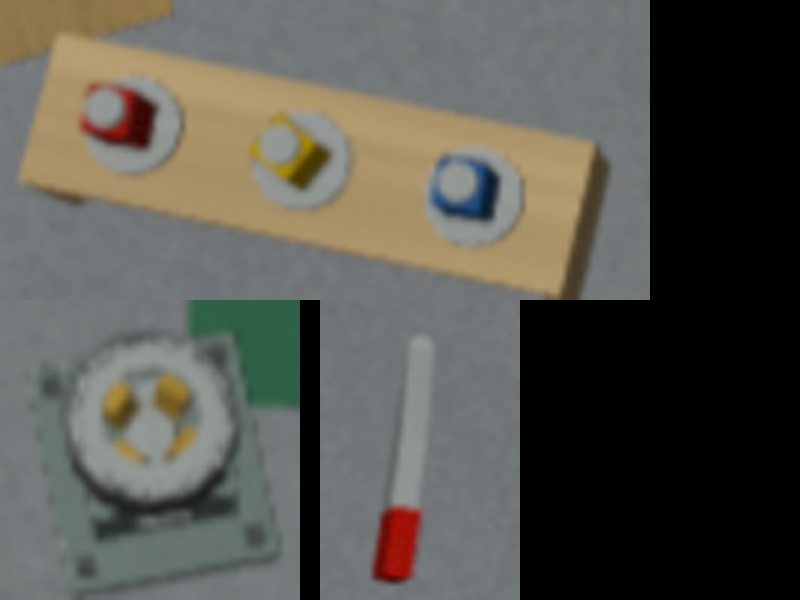

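The crops show the yellow flange centred at about full-image (200.2,242) and the boss at (195.8,239). The holder's slot runs along image-vertical, tilted about 10°, with one mouth facing the robot. The wedge nose is near (460,214) and its handle about (454,265). Next is a closer look with the wrist camera.

```bash
cat >> h.py <<'E'
from scipy.spatial.transform import Rotation as Ro
def plan(p,yaw=None):
    """shift in present tool axes (m) and turn about tool z to reach p (mm), tool-down yaw"""
    s=sense();R=Ro.from_euler('xyz',s["tcp_rot"]).as_matrix()
    d=R.T@(np.array(p)-s["eef_pos"])/1000
    print("t",s["clock"],"pos",s["eef_pos"].round(1),"rot",s["tcp_rot"].round(4),"op",round(s["opening"],3),"F",s["contact_force"].round(1))
    print("shift tool",d.round(4))
    if yaw is not None:
        Rt=Ro.from_euler('xyz',[np.pi,0,yaw]).as_matrix()
        print("turn rotvec",Ro.from_matrix(R.T@Rt).as_rotvec().round(4))
E
python3 - <<'E'
from h import *
f=grab_frame("wrist");s=sense()
R=np.array(f["R"]);c=-R.T@np.array(f["t"]);T=Ro.from_euler('xyz',s["tcp_rot"]).as_matrix()
print("cam in tool",T.T@(c-s["eef_pos"]),"axes(rows cam xyz in tool)\n",R@T, f["intrinsics"])
g=grab_frame("top");o=lambda u,v:(140+u/5,210+v/5)
print("flange",w(g,o(301,160),73),"boss",w(g,o(279,145),118))
q=lambda u,v:(290+u/6,175+(v-300)/6)
P=[w(g,q(*a),12) for a in((80,590),(275,555),(235,335),(35,370))];print("foot",P,np.mean(P,0),"rim",w(g,q(151,417),84))
print("blade nose",w(g,(435+(421-320)/4,205+35/4),4),"handle",w(g,(435+(397-320)/4,205+245/4),39-5))
plan([480,330,300])
E
```

```text
cam in tool [  70.99834074    0.39625441 -142.99597638] axes(rows cam xyz in tool)
 [[-3.40539603e-05  9.99999990e-01 -1.37024598e-04]
 [-9.61189844e-01 -7.05357366e-05 -2.75887801e-01]
 [-2.75887808e-01  1.22311580e-04  9.61189837e-01]] [[353.09624858   0.         316.94945412]
 [  0.         353.09624858 240.65728975]
 [  0.           0.           1.        ]]
flange [507.55784587 335.40497108  73.        ] boss [506.77077903 334.84866561 118.        ]
foot [array([566.9783424 ,  91.81333237,  12.        ]), array([582.39108978,  10.21366079,  12.        ]), array([678.20037153,  27.11159613,  12.        ]), array([662.36858172, 112.00267633,  12.        ])] [622.48459636  60.2853164   12.        ] rim [622.23789464  61.88860434  84.        ]
blade nose [ 596.09639725 -308.23193628    4.        ] handle [ 457.40234491 -278.62007171   34.        ]
t 0.25 pos [233.4 579.6 230.9] rot [-3.1409 -0.      2.7588] op 0.999 F [-0.3  0.4 -0. ]
shift tool [-0.322  -0.1394 -0.069 ]
```

Call:
play_rows(moves=[[[-0.0346, -0.0125, 0.003], [0, 0, 0], 100], [[-0.0346, -0.0125, 0.003], [0, 0, 0], 100], [[-0.0346, -0.0125, 0.003], [0, 0, 0], 100], [[-0.0346, -0.0125, 0.003], [0, 0, 0], 100], [[-0.0346, -0.0125, 0.003], [0, 0, 0], 100], [[-0.0346, -0.0125, 0.003], [0, 0, 0], 100], [[-0.0346, -0.0125, 0.003], [0, 0, 0], 100], [[-0.0346, -0.0125, 0.003], [0, 0, 0], 100], [[-0.0346, -0.0125, 0.003], [0, 0, 0], 100], [[-0.0346, -0.0125, 0.003], [0, 0, 0], 100], [[0, 0, 0], [0, 0, 0], 100], [[0, 0, 0], [0, 0, 0], 100], [[0, 0, 0], [0, 0, 0], 100]])

```text
clock: 1.55
eef_pos: [507.1, 335.1, 201.2]
tcp_rot: [-3.142, -0.001, 2.759]
contact_force: [-0.0, 0.8, 0.2]
opening: 0.998
```

Run:
```python
from h import *
f=grab_frame("wrist");plan([507.5,335,200]);print(sense()["qpos"].round(3))
import pickle;pickle.dump(f,open("die.pkl","wb"))
p=px(f,[[507.5,335,118],[507.5,335,73]]);print(p)
i=f["pixels"][:,:,::-1];u,v=p[0].astype(int);x,y=u-100,v-75;print(x,y)
cv2.imwrite("pics/w1.png",cv2.resize(i[y:y+150,x:x+200],None,fx=4,fy=4,interpolation=cv2.INTER_CUBIC))
```

```text
t 1.6 pos [506.9 335.3 201.3] rot [ 3.1415e+00 -3.0000e-04  2.7596e+00] op 1.001 F [-0.1  1.2 -0.6]
shift tool [-0.0006 -0.0001  0.0013]
[ 0.582  0.356  1.7    0.     1.085 -0.607]
[[316.29119288 249.98250486]
 [316.37485049 232.94506733]]
216 174
```

View pics/w1.png

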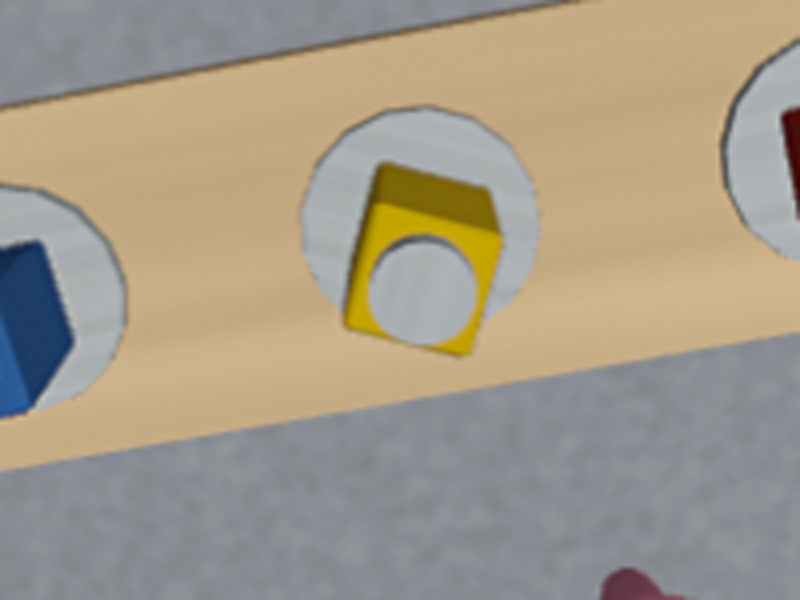

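The die's top-face corners in the crop are at (376,200), (502,236), (467,356) and (345,326). The boss is centred at (423,291) and the flange at about (421,221).

Run:
```python
from h import *
import pickle;f=pickle.load(open("die.pkl","rb"))
o=lambda u,v:(216+(u+.5)/4-.5,174+(v+.5)/4-.5)
C=[w(f,o(*a),112) for a in((376,200),(502,236),(467,356),(345,326))]
print(np.round(C,1),np.mean(C,0));print("boss",w(f,o(422.5,291),118),"flange",w(f,o(421,223),73))
for k in range(4):
    d=C[(k+1)%4]-C[k];print(np.hypot(*d[:2]),np.arctan2(d[1],d[0]))
```

```text
[[490.3 337.1 112. ]
 [504.1 354.6 112. ]
 [522.  341.2 112. ]
 [509.  323.6 112. ]] [506.33596833 339.13104418 112.        ]
boss [506.3903585 339.0294786 118.       ] flange [506.1185793  339.40055719  73.        ]
22.30052664062545 0.9026528674676333
22.35738072742095 -0.6400146675602227
21.906151632285866 -2.2075419561297647
23.0594222036508 2.518303826322202
```

Call:
play_rows(moves=[[[0.0019, 0.0033, 0], [0, 0, 0.13], 60], [[0, 0, 0], [0, 0, 0.13], 60], [[0, 0, 0.02], [0, 0, 0], 60], [[0, 0, 0.02], [0, 0, 0], 60], [[0, 0, 0.02], [0, 0, 0], 60], [[0, 0, 0.02], [0, 0, 0], 60], [[0, 0, 0.02], [0, 0, 0], 60], [[0, 0, 0.015], [0, 0, 0], 60], [[0, 0, 0.008], [0, 0, 0], 60], [[0, 0, 0], [0, 0, 0], 60], [[0, 0, 0], [0, 0, 0], 60]])

```text
clock: 2.7
eef_pos: [507.4, 338.8, 78.8]
tcp_rot: [3.141, 0.0, 2.499]
contact_force: [0.8, -0.5, 0.3]
opening: 0.598
```

Call:
play_rows(moves=[[[0, 0, 0], [0, 0, 0], 0], [[0, 0, 0], [0, 0, 0], 0], [[0, 0, 0], [0, 0, 0], 0], [[0, 0, 0], [0, 0, 0], 0], [[0, 0, 0], [0, 0, 0], 0], [[0, 0, 0], [0, 0, 0], 0], [[0, 0, 0], [0, 0, 0], 0]], squeeze=80)

```text
clock: 3.4
eef_pos: [507.8, 338.7, 79.4]
tcp_rot: [3.14, 0.001, 2.499]
contact_force: [-1.7, -0.5, 6.1]
opening: 0.269
```

Call:
play_rows(moves=[[[0, 0, -0.01], [0, 0, 0], 0], [[0, 0, -0.02], [0, 0, 0], 0], [[0, 0, -0.03], [0, 0, 0], 0], [[0, 0, -0.03], [0, 0, 0], 0], [[0, 0, -0.03], [0, 0, 0], 0], [[-0.03, -0.014, 0], [0, 0, 0], 0], [[-0.03, -0.014, 0], [0, 0, 0], 0], [[-0.03, -0.014, 0], [0, 0, 0], 0], [[-0.03, -0.014, 0], [0, 0, 0], 0], [[-0.03, -0.014, 0], [0, 0, 0], 0], [[-0.03, -0.014, 0], [0, 0, 0], 0], [[-0.03, -0.014, 0], [0, 0, 0], 0], [[-0.03, -0.014, 0], [0, 0, 0], 0], [[-0.03, -0.014, 0], [0, 0, 0], 0], [[-0.03, -0.014, 0], [0, 0, 0], 0], [[-0.029, -0.0145, 0], [0, 0, 0], 0], [[0, 0, 0], [0, 0, 0], 0], [[0, 0, 0], [0, 0, 0], 0], [[0, 0, 0], [0, 0, 0], 0]])

```text
clock: 5.3
eef_pos: [677.3, 18.1, 198.3]
tcp_rot: [-3.141, -0.001, 2.499]
contact_force: [0.7, 0.0, -2.8]
opening: 0.271
```

Run:
```python
from h import *
f=grab_frame("wrist");plan([679,18,199]);print(sense()["qpos"].round(3))
import pickle;pickle.dump(f,open("hold.pkl","wb"))
p=px(f,[[622,61,84],[622,61,12]]);print(p)
i=f["pixels"][:,:,::-1]
cv2.imwrite("pics/w2.png",cv2.resize(i[40:,120:520],None,fx=1.36,fy=1.36,interpolation=cv2.INTER_CUBIC))
u,v=p[0].astype(int);print(u,v)
```

```text
t 5.35 pos [677.3  18.4 198.3] rot [-3.1415e+00 -6.0000e-04  2.4996e+00] op 0.265 F [ 0.6 -0.2 -1.8]
shift tool [-0.0016  0.0007 -0.0007]
[ 0.025  0.464  1.542  0.     1.137 -0.904]
[[318.31728342 141.65762831]
 [318.01961152 141.34086621]]
318 141
```

View pics/w2.png

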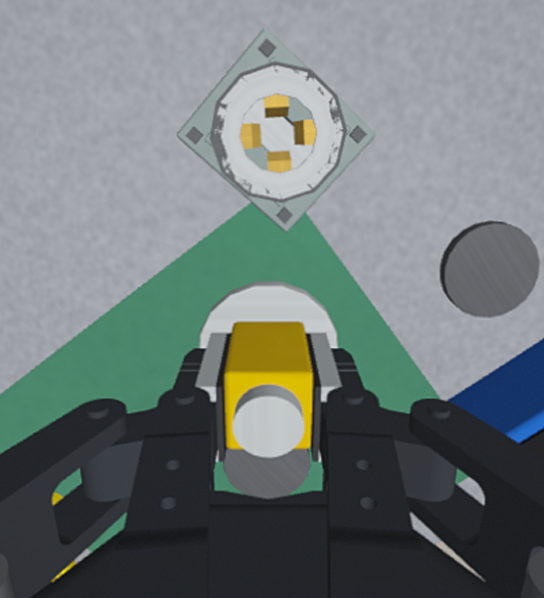

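The view shows the holder rim centred near (278,132) and foot corners at (265,30), (375,133), (287,232) and (177,135). The die sits square in the pads with its boss near (269,420). I'll enlarge the holder and the die boss.

Run:
```python
from h import *
import pickle;f=pickle.load(open("hold.pkl","rb"))
i=f["pixels"][:,:,::-1]
out=np.zeros((600,800,3),np.uint8)
out[:,:480]=cv2.resize(i[60:220,245:373],None,fx=3.75,fy=3.75,interpolation=cv2.INTER_CUBIC)
out[:480,480:]=cv2.resize(i[240:420,260:380],None,fx=320/120,fy=320/120,interpolation=cv2.INTER_CUBIC)
cv2.imwrite("pics/w3.png",out)
```

```text
(no output)
```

View pics/w3.png

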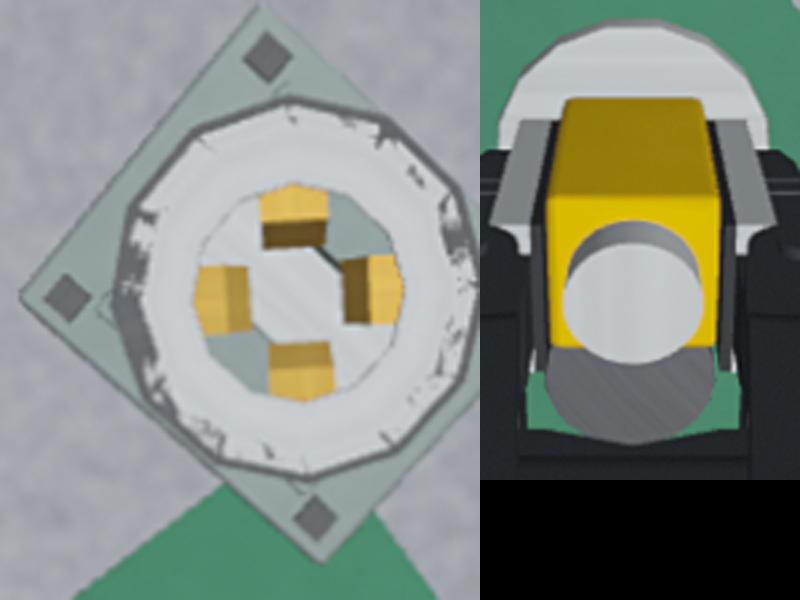

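Mouth centre is at crop (299,292.5). Foot screws are at (268,57), (67,298) and (316,518), and the right one at w2 (358,134). The boss top is centred at (633,303).

Run:
```python
from h import *
import pickle;f=pickle.load(open("hold.pkl","rb"))
a=lambda u,v:(245+(u+.5)/3.75-.5,60+(v+.5)/3.75-.5)
b=lambda u,v:(260+(u-480+.5)/(8/3)-.5,240+(v+.5)/(8/3)-.5)
c=lambda u,v:(120+(u+.5)/1.36-.5,40+(v+.5)/1.36-.5)
print("rim",w(f,a(299,292.5),84),"jaws",w(f,a(297.5,292),84))
S=np.array([w(f,x,12) for x in(a(268,57),c(358,134),a(316,518),a(67,298))]);print(S.round(1),S.mean(0))
for k in range(4):
    d=S[(k+1)%4]-S[k];print(np.hypot(*d[:2]),np.degrees(np.arctan2(d[1],d[0])))
F=np.array([w(f,c(*x),12) for x in((265,30),(375,133),(287,232),(177,135))]);print(F.round(1),F.mean(0))
for k in range(4):
    d=F[(k+1)%4]-F[k];print(np.hypot(*d[:2]),np.degrees(np.arctan2(d[1],d[0])))
for dz in (36,38,40):print("boss",w(f,b(633,303),198.3+dz))
# flange front edge & sides at shoulder top
T=Ro.from_euler('xyz',[np.pi,0,2.4996]).as_matrix()
bo=w(f,b(633,303),198.3+38)
print("boss in tool",T.T@(bo-np.array([677.3,18.4,198.3])))
print("flange front in tool",[T.T@(w(f,b(633,21),z)-np.array([677.3,18.4,198.3])) for z in (190,193)])
print("head corners width", [T.T@(w(f,b(*x),230)-np.array([677.3,18.4,198.3])) for x in((553,195),(717,195),(549,345),(718,345))])
```

```text
rim [622.34053672  66.06194314  84.        ] jaws [622.09870552  65.89066606  84.        ]
[[575.8  93.5  12. ]
 [655.  109.8  12. ]
 [669.3  38.4  12. ]
 [590.3  22.1  12. ]] [622.58394127  65.93680257  12.        ]
80.83841573395681 11.637220140012985
72.76564194164418 -78.66569930169231
80.69469146906236 -168.3608263926971
72.7677752451988 101.44747607187112
[[566.7  98.8  12. ]
 [661.2 119.3  12. ]
 [680.2  32.8  12. ]
 [583.4  13.1  12. ]] [622.86154916  65.98473656  12.        ]
96.71050093631115 12.20768796894255
88.57968464357663 -77.6148887459785
98.73622489964679 -168.51415661315383
87.35276120944097 101.06396869032068
boss [678.05388264  17.88331557 234.3       ]
boss [676.98218431  18.68471012 236.3       ]
boss [675.91048599  19.48610467 238.3       ]
boss in tool [ 4.25022204e-01  3.77198525e-02 -3.80000000e+01]
flange front in tool [array([24.22856223,  0.06373313,  8.3       ]), array([25.15084276,  0.06333796,  5.3       ])]
head corners width [array([ 12.63121098, -10.45599057, -31.7       ]), array([ 12.61630594,  11.07360127, -31.7       ]), array([-10.60756468, -11.64364611, -31.7       ]), array([-10.62315557,  11.85064761, -31.7       ])]
```

Call:
play_rows(moves=[[[0.018, 0.0013, 0], [0, 0, 0], 0], [[0.018, 0.0013, 0], [0, 0, 0], 0], [[0.018, 0.0013, 0], [0, 0, 0], 0], [[0.0178, 0.0014, 0], [0, 0, 0], 0], [[0, 0, 0.02], [0, 0, 0], 0], [[0, 0, 0.02], [0, 0, 0], 0], [[0, 0, 0.015], [0, 0, 0], 0], [[0, 0, 0], [0, 0, 0], 0], [[0, 0, 0], [0, 0, 0], 0], [[0, 0, 0], [0, 0, 0], 0]])

```text
clock: 6.35
eef_pos: [624.3, 64.9, 144.3]
tcp_rot: [3.141, 0.001, 2.499]
contact_force: [0.0, 0.2, -3.4]
opening: 0.268
```

Call:
play_rows(moves=[[[0.0013, -0.0002, 0], [0, 0, 0], 0], [[0, 0, 0.01], [0, 0, 0], 0], [[0, 0, 0.01], [0, 0, 0], 0], [[0, 0, 0.008], [0, 0, 0], 0], [[0, 0, 0.006], [0, 0, 0], 0], [[0, 0, 0], [0, 0, 0], 0], [[0, 0, 0], [0, 0, 0], 0], [[0, 0, 0], [0, 0, 0], 0]])

```text
clock: 7.15
eef_pos: [622.6, 65.4, 109.5]
tcp_rot: [3.141, 0.0, 2.499]
contact_force: [-0.4, -0.5, -2.1]
opening: 0.265
```

Call:
play_rows(moves=[[[0, 0, 0.0015], [0, 0, 0], 0], [[0, 0, 0.0015], [0, 0, 0], 0], [[0, 0, 0.0003], [0, 0, 0.14], 0], [[0, 0, 0.0003], [0, 0, 0.14], 0], [[0, 0, 0.0003], [0, 0, 0.14], 0], [[0, 0, 0.0003], [0, 0, 0.14], 0], [[0, 0, 0.0003], [0, 0, -0.14], 0], [[0, 0, 0.0003], [0, 0, -0.14], 0], [[0, 0, 0.0003], [0, 0, -0.14], 0], [[0, 0, 0.0003], [0, 0, -0.14], 0], [[0, 0, 0.0003], [0, 0, -0.14], 0], [[0, 0, 0.0003], [0, 0, -0.14], 0], [[0, 0, 0.0003], [0, 0, -0.14], 0], [[0, 0, 0.0003], [0, 0, -0.14], 0]])

```text
clock: 8.55
eef_pos: [622.8, 65.1, 103.0]
tcp_rot: [-3.141, 0.001, 3.065]
contact_force: [0.3, -1.6, -0.8]
opening: 0.269
```

Call:
play_rows(moves=[[[0, 0, 0.0003], [0, 0, 0.14], 0], [[0, 0, 0.0003], [0, 0, 0.14], 0], [[0, 0, 0.0003], [0, 0, 0.14], 0], [[0, 0, 0.0003], [0, 0, 0.14], 0], [[0, 0, 0.0003], [0, 0, 0.14], 0], [[0, 0, 0.0003], [0, 0, 0.14], 0], [[0, 0, 0.0003], [0, 0, 0.14], 0], [[0, 0, 0.0003], [0, 0, 0.14], 0]])

```text
clock: 9.35
eef_pos: [623.1, 65.4, 101.0]
tcp_rot: [3.14, 0.001, 1.933]
contact_force: [-0.8, -0.1, 2.9]
opening: 0.267
```

Call:
play_rows(moves=[[[0, 0, 0.0003], [0, 0, -0.14], 0], [[0, 0, 0.0003], [0, 0, -0.14], 0], [[0, 0, 0.0003], [0, 0, -0.14], 0], [[0, 0, 0.0003], [0, 0, -0.14], 0], [[0, 0, 0.0003], [0, 0, -0.14], 0], [[0, 0, 0.0003], [0, 0, -0.14], 0], [[0, 0, 0.0003], [0, 0, -0.14], 0], [[0, 0, 0.0003], [0, 0, -0.14], 0]])

```text
clock: 10.15
eef_pos: [623.0, 65.1, 99.0]
tcp_rot: [-3.141, 0.001, 3.064]
contact_force: [-1.4, -2.2, 5.9]
opening: 0.271
```

Call:
play_rows(moves=[[[0, 0, 0.0003], [0, 0, 0.14], 0], [[0, 0, 0.0003], [0, 0, 0.14], 0], [[0, 0, 0.0003], [0, 0, 0.14], 0], [[0, 0, 0.0003], [0, 0, 0.14], 0]])

```text
clock: 10.55
eef_pos: [623.0, 65.3, 97.9]
tcp_rot: [3.141, 0.001, 2.494]
contact_force: [-2.2, -0.6, 7.7]
opening: 0.269
```

Call:
play_rows(moves=[[[0, 0, 0.0003], [0, 0, 0.14], 0], [[0, 0, 0.0003], [0, 0, 0.14], 0], [[0, 0, 0.0003], [0, 0, 0.14], 0]])

```text
clock: 10.85
eef_pos: [623.2, 65.4, 97.2]
tcp_rot: [3.14, 0.001, 2.074]
contact_force: [-2.9, -0.5, 8.8]
opening: 0.271
```

Call:
play_rows(moves=[[[0, 0, 0.0003], [0, 0, -0.14], 0], [[0, 0, 0.0003], [0, 0, -0.14], 0], [[0, 0, 0.0002], [0, 0, -0.14], 0]])

```text
clock: 11.15
eef_pos: [623.2, 65.2, 96.5]
tcp_rot: [3.141, 0.001, 2.504]
contact_force: [-2.8, -1.2, 9.7]
opening: 0.269
```

Call:
play_rows(moves=[[[0, 0, 0.0002], [0, 0, -0.14], 0], [[0, 0, 0.0002], [0, 0, -0.14], 0], [[0, 0, 0.0002], [0, 0, -0.14], 0]])

```text
clock: 11.45
eef_pos: [623.3, 65.0, 96.2]
tcp_rot: [3.141, 0.002, 2.924]
contact_force: [-4.8, -3.3, 13.7]
opening: 0.266
```

Call:
play_rows(moves=[[[0, 0, 0.0001], [0, 0, 0.14], 0], [[0, 0, 0.0002], [0, 0, 0.14], 0]])

```text
clock: 11.65
eef_pos: [623.2, 65.3, 96.1]
tcp_rot: [3.141, 0.002, 2.635]
contact_force: [-4.2, -1.0, 14.3]
opening: 0.269
```

Call:
play_rows(moves=[[[0, 0, 0.0002], [0, 0, 0.14], 0], [[0, 0, 0.0002], [0, 0, 0.14], 0], [[0, 0, 0], [0, 0, 0.14], 0]])

```text
clock: 11.95
eef_pos: [623.3, 65.5, 95.9]
tcp_rot: [3.14, 0.001, 2.214]
contact_force: [-3.9, -0.2, 14.7]
opening: 0.271
```

Call:
play_rows(moves=[[[0, 0, 0.0002], [0, 0, -0.14], 0], [[0, 0, 0.0002], [0, 0, -0.14], 0], [[0, 0, 0.0002], [0, 0, -0.14], 0]])

```text
clock: 12.25
eef_pos: [623.3, 65.1, 95.4]
tcp_rot: [3.141, 0.002, 2.644]
contact_force: [-5.4, -2.1, 18.6]
opening: 0.265
```

Call:
play_rows(moves=[[[0, 0, -0.0004], [0, 0, 0], 0], [[0, 0, -0.0004], [0, 0, 0], 0], [[0, 0, 0], [0, 0, 0], 50], [[0, 0, 0], [0, 0, 0], 50], [[0, 0, 0], [0, 0, 0], 50], [[0, 0, 0], [0, 0, 0], 50], [[0, 0, -0.02], [0, 0, 0], 60], [[0, 0, -0.03], [0, 0, 0], 60], [[0, 0, -0.03], [0, 0, 0], 60], [[0, 0, -0.03], [0, 0, 0], 60], [[0, 0, 0], [0, 0, 0], 60], [[0, 0, 0], [0, 0, 0], 60]])

```text
clock: 13.45
eef_pos: [622.7, 65.4, 204.2]
tcp_rot: [3.141, 0.001, 2.639]
contact_force: [-0.2, 0.1, 0.9]
opening: 0.6
```

Run:
```python
from h import *
f=grab_frame("scene");g=grab_frame("wrist");plan([457,-282,206])
i=f["pixels"][:,:,::-1];j=g["pixels"][:,:,::-1]
out=np.zeros((600,800,3),np.uint8)
out[:,:400]=cv2.resize(i[235:355,255:335],None,fx=5,fy=5,interpolation=cv2.INTER_CUBIC)
p=px(g,[[622.4,66,135]])[0].astype(int);print(p)
x,y=max(p[0]-80,0),max(p[1]-140,0)
out[:,400:]=cv2.resize(j[y:y+240,x:x+160],None,fx=2.5,fy=2.5,interpolation=cv2.INTER_CUBIC)
cv2.imwrite("pics/s7.png",out);print(x,y)
import pickle;pickle.dump((f,g),open("seat.pkl","wb"))
```

```text
t 13.55 pos [621.7  65.3 202.6] rot [-3.1405e+00 -1.6000e-03  2.6388e+00] op 0.601 F [ 0.9  0.2 -0.1]
shift tool [-0.023  -0.3837 -0.003 ]
[317 256]
237 116
```

View pics/s7.png

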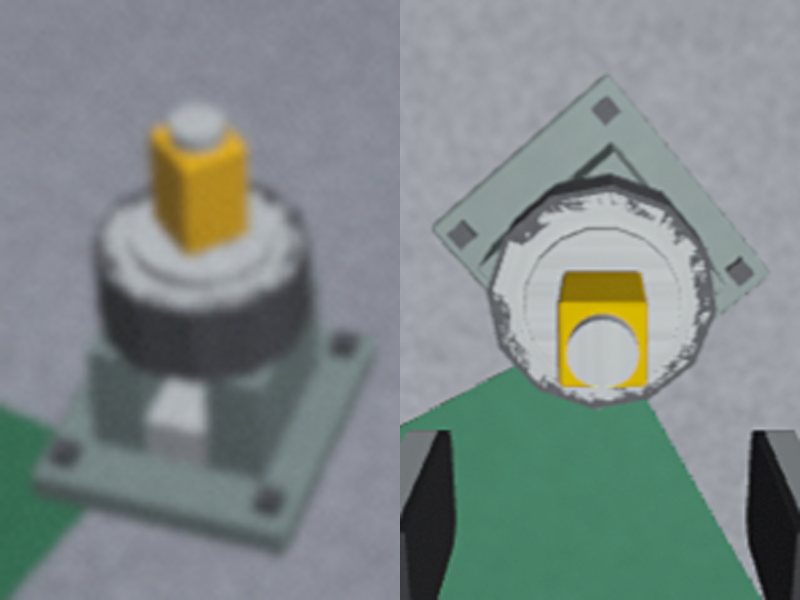

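The die is seated upright and untouched, its flange flush on the head with no visible gap: scene crop (195,250), wrist crop boss (602,352). Next, the wedge.

Call:
play_rows(moves=[[[-0.0053, -0.037, 0], [0, 0, 0], 60], [[-0.0053, -0.037, 0], [0, 0, 0], 60], [[-0.0053, -0.037, 0], [0, 0, 0], 60], [[-0.0053, -0.037, 0], [0, 0, 0], 60], [[-0.0053, -0.037, 0], [0, 0, 0], 60], [[-0.0053, -0.037, 0], [0, 0, 0], 60], [[-0.0053, -0.037, 0], [0, 0, 0], 60], [[-0.0053, -0.037, 0], [0, 0, 0], 60], [[-0.0053, -0.037, 0], [0, 0, 0], 60], [[-0.0053, -0.037, 0], [0, 0, 0], 60], [[0, 0, 0], [0, 0, -0.145], 60], [[0, 0, 0], [0, 0, -0.145], 60], [[0, 0, 0.02], [0, 0, 0], 60], [[0, 0, 0.02], [0, 0, 0], 60], [[0, 0, 0], [0, 0, 0], 60], [[0, 0, 0], [0, 0, 0], 60], [[0, 0, 0], [0, 0, 0], 60]])

```text
clock: 15.25
eef_pos: [490.9, -284.5, 164.3]
tcp_rot: [-3.142, 0.0, 2.929]
contact_force: [0.7, 0.0, -0.8]
opening: 0.599
```

Run:
```python
from h import *
g=grab_frame("wrist");plan([457,-282,206])
import pickle;pickle.dump(g,open("wedge.pkl","wb"))
p=px(g,[[457,-282,39],[596,-305,5]]);print(p)
x,y=int(p[:,0].mean())-140,int(p[:,1].mean())-105
x=min(max(x,0),360);y=min(max(y,0),270);print(x,y)
cv2.imwrite("pics/w8.png",cv2.resize(g["pixels"][y:y+210,x:x+280,::-1],None,fx=2.8,fy=2.8,interpolation=cv2.INTER_CUBIC))
```

```text
t 15.3 pos [ 491.1 -284.6  164.6] rot [-3.1413e+00  9.0000e-04  2.9289e+00] op 0.604 F [-0.   0.   0.6]
shift tool [ 0.0338 -0.0047 -0.0414]
[[309.85746155 190.27360761]
 [318.45475395 331.15685956]]
174 155
```

View pics/w8.png

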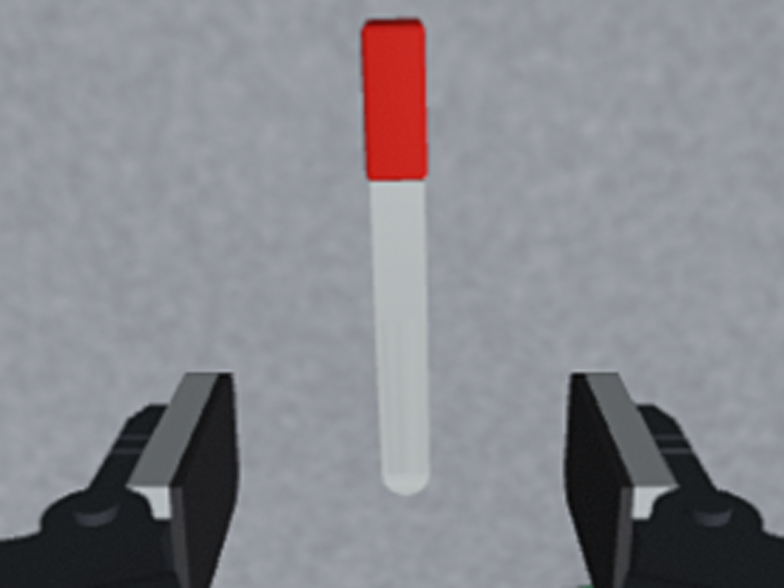

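In the w8 crop the handle's front edge runs (367,181) to (427,178), its rear top edge is at y≈27 from x=363 to 424, and the nose tip is at (406,494).

Run:
```python
from h import *
import pickle;f=pickle.load(open("wedge.pkl","rb"))
o=lambda u,v:(174+(u+.5)/2.8-.5,155+(v+.5)/2.8-.5)
hf=w(f,o(397,180),39);hr=w(f,o(393.5,28),39);n=w(f,o(406,494),3)
n2=w(f,o(405,470),6);b=w(f,o(398,185),21)
print("front",hf,"rear",hr,"nose",n,n2,b)
for a,c in((hr,hf),(hf,n),(hr,n),(b,n2)):
    d=c-a;print(np.hypot(*d[:2]),np.arctan2(d[1],d[0]))
th=np.arctan2(*(n-hr)[1::-1]);u=np.array([np.cos(th),np.sin(th),0])
print("grip from front",hf-22*u,"mid",(hf+hr)/2,"from nose",n-138*u,th)
gp=(hf-22*u+(hf+hr)/2+n-138*u)/3
plan([gp[0],gp[1],9],th+np.pi)
```

```text
front [ 479.73285118 -282.57075553   39.        ] rear [ 438.95644197 -274.6731003    39.        ] nose [ 597.14529687 -305.01396843    3.        ] [ 586.26264425 -303.04506487    6.        ] [ 485.17195627 -283.51617877   21.        ]
41.53418478180367 -0.19131321510344038
119.53819560701785 -0.18887019657170326
161.07228840430184 -0.18950015402686626
102.95972313838584 -0.19083113319406977
grip from front [ 458.12668389 -278.42665908   39.        ] mid [ 459.34464658 -278.62192792   39.        ] from nose [ 461.6157021 -279.0191816    3.       ] -0.18950015402686626
t 15.3 pos [ 491.1 -284.6  164.6] rot [-3.1413e+00  9.0000e-04  2.9289e+00] op 0.604 F [-0.   0.   0.6]
shift tool [ 0.0321 -0.0008  0.1556]
turn rotvec [-0.0003  0.0009 -0.0232]
```

Call:
play_rows(moves=[[[0.0161, -0.0004, 0.005], [0, 0, -0.0232], 60], [[0.0161, 0, 0.02], [0, 0, 0], 60], [[0, 0, 0.03], [0, 0, 0], 60], [[0, 0, 0.03], [0, 0, 0], 60], [[0, 0, 0.03], [0, 0, 0], 60], [[0, 0, 0.02], [0, 0, 0], 60], [[0, 0, 0.015], [0, 0, 0], 60], [[0, 0, 0.005], [0, 0, 0], 60], [[0, 0, 0], [0, 0, 0], 60], [[0, 0, 0], [0, 0, 0], 60], [[0, 0, 0], [0, 0, 0], 60]])

```text
clock: 16.4
eef_pos: [459.7, -278.8, 9.9]
tcp_rot: [-3.141, 0.002, 2.952]
contact_force: [0.2, 0.1, 0.2]
opening: 0.599
```

Call:
play_rows(moves=[[[0, 0, 0], [0, 0, 0], 0], [[0, 0, 0], [0, 0, 0], 0], [[0, 0, 0], [0, 0, 0], 0], [[0, 0, 0], [0, 0, 0], 0], [[0, 0, 0], [0, 0, 0], 0], [[0, 0, 0], [0, 0, 0], 0], [[0, 0, 0], [0, 0, 0], 0], [[0, 0, 0], [0, 0, 0], 0]], squeeze=110)

```text
clock: 17.2
eef_pos: [459.3, -278.6, 9.7]
tcp_rot: [-3.141, 0.001, 2.952]
contact_force: [-1.7, 0.4, 8.3]
opening: 0.188
```

Call:
play_rows(moves=[[[0, 0, -0.01], [0, 0, 0], 0], [[0, 0, -0.03], [0, 0, 0], 0], [[0, 0, -0.03], [0, 0, 0], 0], [[0, 0, 0], [0, 0, -0.13], 0], [[0, 0, 0], [0, 0, -0.13], 0], [[0, 0, 0], [0, 0, -0.13], 0], [[-0.0028, 0.0305, 0], [0, 0, 0], 0], [[-0.0028, 0.0305, 0], [0, 0, 0], 0], [[-0.0028, 0.0305, 0], [0, 0, 0], 0], [[-0.0028, 0.0305, 0], [0, 0, 0], 0], [[-0.0028, 0.0305, 0], [0, 0, 0], 0], [[-0.0028, 0.0305, 0], [0, 0, 0], 0], [[-0.0028, 0.0305, 0], [0, 0, 0], 0], [[-0.0028, 0.0305, 0], [0, 0, 0], 0], [[-0.0028, 0.0305, 0], [0, 0, 0], 0], [[-0.0028, 0.0305, 0], [0, 0, 0], 0], [[0, 0, 0.03], [0, 0, 0], 0], [[0, 0, 0.009], [0, 0, 0], 0], [[0, 0, 0], [0, 0, 0], 0], [[0, 0, 0], [0, 0, 0], 0]])

```text
clock: 19.2
eef_pos: [425.7, 25.7, 40.2]
tcp_rot: [3.142, -0.001, -2.942]
contact_force: [0.2, -0.8, -2.0]
opening: 0.19
```

Run:
```python
from h import *
plan([426.6,25.6,40],3.3426)
g=grab_frame("wrist")
n=np.array([622.6-62*.98,65.8-62*.1997,34])
p=px(g,[n,[622.6-30*.98,65.8-30*.1997,40]]);print(p)
x,y=160,int(min(max(p[0][1]-150,0),240));print(x,y)
cv2.imwrite("pics/w9.png",cv2.resize(g["pixels"][y:y+240,x:x+320,::-1],None,fx=2.5,fy=2.5,interpolation=cv2.INTER_CUBIC))
import pickle;pickle.dump(g,open("pre.pkl","wb"))
```

```text
t 19.2 pos [425.7  25.7  40.2] rot [ 3.1415e+00 -6.0000e-04 -2.9420e+00] op 0.19 F [ 0.2 -0.8 -2. ]
shift tool [-0.0009 -0.0003  0.0002]
turn rotvec [ 0.0001 -0.0006 -0.0014]
[[315.75784231 509.02962325]
 [315.8787243  552.47096823]]
160 240
```

View pics/w9.png

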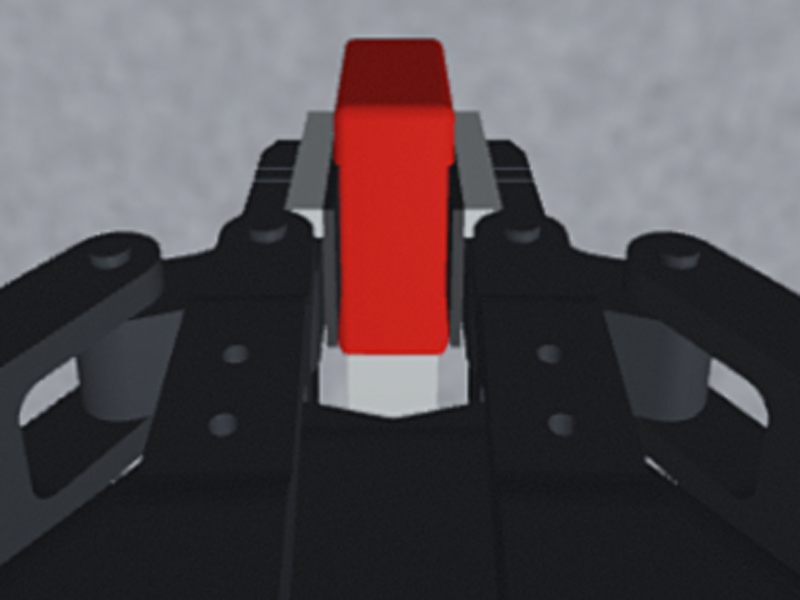

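The wedge sits straight in the fingers, with its handle spanning x 340–448 in the crop. I'll insert it with force checks along the way.

Call:
play_rows(moves=[[[-0.01, -0.0003, 0], [0, 0, 0], 0], [[-0.01, 0, 0], [0, 0, 0], 0], [[-0.007, 0, 0], [0, 0, 0], 0], [[-0.005, 0, 0], [0, 0, 0], 0], [[-0.005, 0, 0], [0, 0, 0], 0], [[-0.003, 0, 0], [0, 0, 0], 0], [[0, 0, 0], [0, 0, 0], 0], [[0, 0, 0], [0, 0, 0], 0]])

```text
clock: 20.05
eef_pos: [464.6, 33.8, 39.8]
tcp_rot: [3.142, -0.001, -2.941]
contact_force: [-1.1, -0.3, -2.5]
opening: 0.189
```

Call:
play_rows(moves=[[[-0.004, 0, 0.0005], [0, 0, 0], 0], [[-0.004, 0, 0.0005], [0, 0, 0], 0], [[-0.004, 0, 0.0005], [0, 0, 0], 0], [[0, 0, 0], [0, 0, 0], 0], [[0, 0, 0], [0, 0, 0], 0]])

```text
clock: 20.55
eef_pos: [476.7, 36.2, 38.3]
tcp_rot: [3.142, -0.0, -2.941]
contact_force: [-0.1, 0.5, -2.3]
opening: 0.185
```

Call:
play_rows(moves=[[[-0.004, 0, 0.0003], [0, 0, 0], 0], [[-0.004, 0, 0.0003], [0, 0, 0], 0], [[-0.004, 0, 0], [0, 0, 0], 0], [[-0.004, 0, 0], [0, 0, 0], 0], [[-0.004, 0, 0], [0, 0, 0], 0], [[0, 0, 0], [0, 0, 0], 0]])

```text
clock: 21.15
eef_pos: [497.1, 40.3, 37.9]
tcp_rot: [-3.141, 0.001, -2.941]
contact_force: [0.2, -0.8, -3.1]
opening: 0.19
```

Call:
play_rows(moves=[[[-0.003, 0, 0], [0, 0, 0], 0], [[-0.003, 0, 0], [0, 0, 0], 0], [[-0.003, 0, 0], [0, 0, 0], 0], [[-0.003, 0, 0], [0, 0, 0], 0], [[-0.003, 0, 0], [0, 0, 0], 0]])

```text
clock: 21.65
eef_pos: [508.5, 42.8, 37.4]
tcp_rot: [3.141, -0.005, -2.941]
contact_force: [-14.2, -3.8, 9.4]
opening: 0.189
```

Call:
play_rows(moves=[[[-0.003, 0, 0], [0, 0, 0], 0], [[-0.003, 0, 0], [0, 0, 0], 0], [[-0.003, 0, 0], [0, 0, 0], 0], [[-0.003, 0, 0], [0, 0, 0], 0], [[-0.003, 0, 0], [0, 0, 0], 0]])

```text
clock: 22.15
eef_pos: [518.6, 45.2, 37.1]
tcp_rot: [3.14, -0.014, -2.941]
contact_force: [-25.1, -4.8, 21.9]
opening: 0.183
```

Call:
play_rows(moves=[[[0, 0, -0.0005], [0, 0, 0], 0], [[0, 0, 0], [0, 0, 0], 0], [[0, 0, 0], [0, 0, 0], 0]])

```text
clock: 22.45
eef_pos: [519.7, 45.4, 37.5]
tcp_rot: [3.141, -0.012, -2.941]
contact_force: [-19.9, -3.7, 14.5]
opening: 0.189
```

Run:
```python
from h import *
f=grab_frame("scene");g=grab_frame("wrist");plan([550,51,37.7])
i=f["pixels"][:,:,::-1];j=g["pixels"][:,:,::-1]
out=np.zeros((600,800,3),np.uint8)
out[:,:400]=cv2.resize(i[225:345,245:325],None,fx=5,fy=5,interpolation=cv2.INTER_CUBIC)
out[:,400:]=cv2.resize(j[180:480,220:420],None,fx=2,fy=2,interpolation=cv2.INTER_CUBIC)
cv2.imwrite("pics/s10.png",out)
```

```text
t 22.55 pos [519.6  45.4  37.5] rot [ 3.1406 -0.0116 -2.9411] op 0.187 F [-20.5  -3.4  14.3]
shift tool [-0.0309 -0.0005 -0.0006]
```

View pics/s10.png

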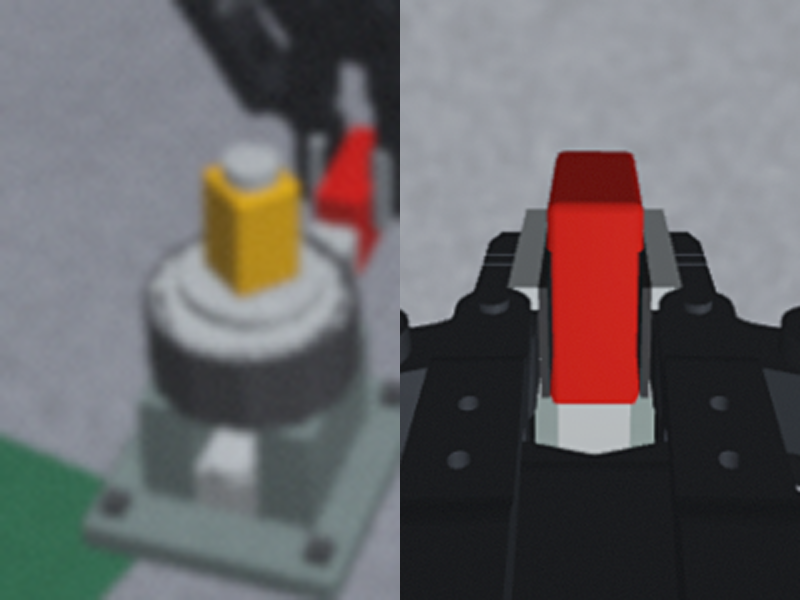

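The wedge hasn't slipped in the fingers, and the die is starting to lift: its flange edge shows clear of the rim near (250,315). I'll keep driving.

Call:
play_rows(moves=[[[-0.003, 0, 0], [0, 0, 0], 0], [[-0.003, 0, 0], [0, 0, 0], 0], [[-0.003, 0, 0], [0, 0, 0], 0], [[-0.003, 0, -0.0002], [0, 0, 0], 0]])

```text
clock: 22.95
eef_pos: [534.5, 48.2, 37.9]
tcp_rot: [3.141, -0.006, -2.941]
contact_force: [-6.7, -2.4, 0.7]
opening: 0.188
```

Call:
play_rows(moves=[[[-0.003, 0, 0], [0, 0, 0], 0], [[-0.003, 0, 0], [0, 0, 0], 0], [[-0.003, 0, 0], [0, 0, 0], 0], [[-0.003, 0, 0], [0, 0, 0], 0], [[-0.002, 0, 0], [0, 0, 0], 0], [[0, 0, 0], [0, 0, 0], 0], [[0, 0, 0], [0, 0, 0], 0]])

```text
clock: 23.65
eef_pos: [549.7, 51.2, 37.9]
tcp_rot: [3.141, -0.003, -2.941]
contact_force: [-4.7, -1.0, -1.4]
opening: 0.188
```

Call:
play_rows(moves=[[[0, 0, 0], [0, 0, 0], 50], [[0, 0, 0], [0, 0, 0], 50], [[0, 0, 0], [0, 0, 0], 50], [[0, 0, 0], [0, 0, 0], 50], [[0, 0, 0], [0, 0, 0], 50], [[0.015, 0, 0], [0, 0, 0], 50], [[0.02, 0, 0], [0, 0, 0], 50], [[0.02, 0, -0.02], [0, 0, 0], 50], [[0.01, 0, -0.04], [0, 0, 0], 50], [[0, 0, -0.05], [0, 0, 0], 50], [[0, 0, -0.05], [0, 0, 0], 50], [[0, 0, 0], [0, 0, 0], 50], [[0, 0, 0], [0, 0, 0], 50]])

```text
clock: 24.95
eef_pos: [488.3, 38.5, 199.8]
tcp_rot: [-3.141, 0.003, -2.941]
contact_force: [-0.7, 0.1, -0.4]
opening: 0.497
```

Run:
```python
from h import *
f=grab_frame("scene");g=grab_frame("wrist");plan([550,51,37.7])
i=f["pixels"][:,:,::-1];j=g["pixels"][:,:,::-1]
out=np.zeros((600,800,3),np.uint8)
out[:,:400]=cv2.resize(i[225:345,245:325],None,fx=5,fy=5,interpolation=cv2.INTER_CUBIC)
out[:,400:]=cv2.resize(j[180:480,220:420],None,fx=2,fy=2,interpolation=cv2.INTER_CUBIC)
cv2.imwrite("pics/s11.png",out)
for l in (0,10,15):print(l,"boss px in scene crop",(px(f,[[622.5,66,84+51+l]])-[245,225])*5)
```

```text
t 25.05 pos [486.6  38.3 197.5] rot [ 3.1414e+00 -1.7000e-03 -2.9412e+00] op 0.5 F [ 0.5  0.2 -0.4]
shift tool [-0.0649 -0.0002  0.1597]
0 boss px in scene crop [[248.11935675 165.79058387]]
10 boss px in scene crop [[247.27382603 140.69252059]]
15 boss px in scene crop [[246.84702822 128.01916905]]
```

View pics/s11.png

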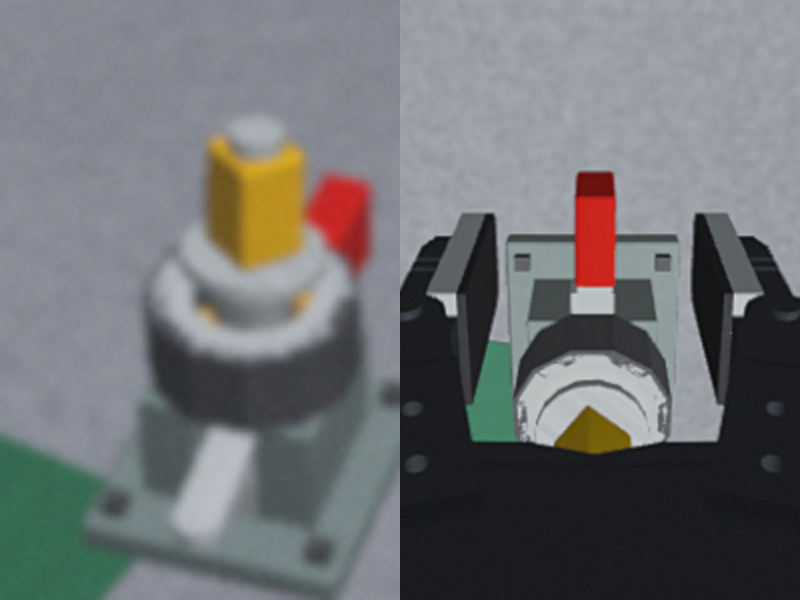

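Call:
play_rows(moves=[[[0, 0, -0.03], [0, 0, 0], 50], [[-0.03, 0, -0.01], [0, 0, 0], 50], [[-0.03, 0, 0], [0, 0, 0], 50], [[-0.03, 0, 0], [0, 0, 0], 50], [[-0.03, 0, 0], [0, 0, 0], 50], [[0, 0, 0], [0, 0, 0], 50], [[0, 0, 0], [0, 0, 0], 50], [[0, 0, 0], [0, 0, 0], 50]])

```text
clock: 25.85
eef_pos: [603.6, 62.0, 237.0]
tcp_rot: [3.141, -0.003, -2.941]
contact_force: [-0.3, -0.3, 0.1]
opening: 0.499
```

Run:
```python
from h import *
import pickle
f=grab_frame("scene");g=grab_frame("wrist");plan([550,51,37.7])
pickle.dump((f,g),open("end.pkl","wb"))
p=px(g,[[622.5,66,120]])[0].astype(int);x,y=max(p[0]-50,0),max(p[1]-75,0);print(x,y)
i=f["pixels"][:,:,::-1];j=g["pixels"][:,:,::-1]
out=np.zeros((600,800,3),np.uint8)
out[:,:400]=cv2.resize(i[240:300,275:315],None,fx=10,fy=10,interpolation=cv2.INTER_CUBIC)
out[:,400:]=cv2.resize(j[y:y+150,x:x+100],None,fx=4,fy=4,interpolation=cv2.INTER_CUBIC)
cv2.imwrite("pics/s12.png",out)
```

```text
t 25.95 pos [604.  62. 238.] rot [ 3.1415e+00 -1.4000e-03 -2.9413e+00] op 0.5 F [-0.4  0.1 -1. ]
shift tool [ 5.480e-02 -1.000e-04  2.004e-01]
265 184
```

View pics/s12.png

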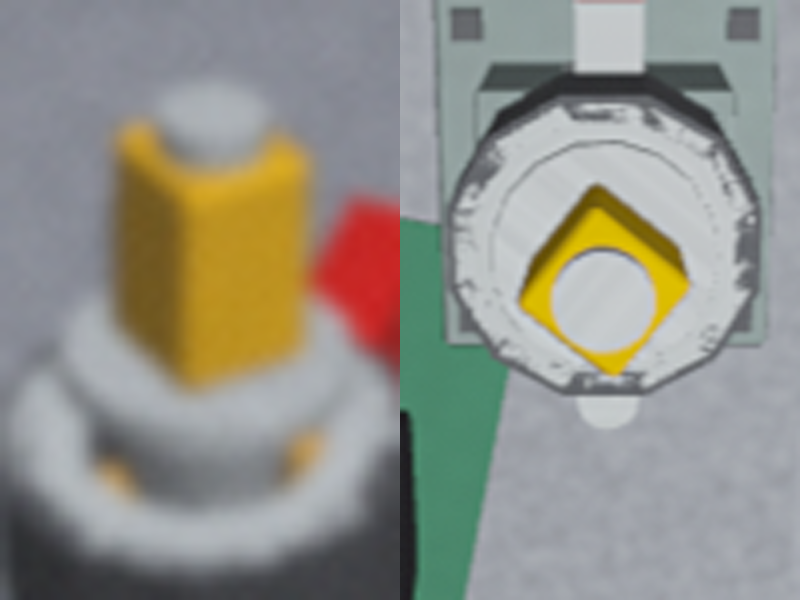

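In the scene crop the boss top is at about (215,112). In the wrist crop the boss is at (604,300) and the flange at about (604,256), and the nose sticks out centred beyond the holder at (608,428).

Run:
```python
from h import *
import pickle
f,g=pickle.load(open("end.pkl","rb"))
def ray(F,uv):
    return w(F,uv,0),w(F,uv,200)
def tri(a,b):
    P=[];A=np.zeros((3,3));B=np.zeros(3)
    for p,q in(a,b):
        d=(q-p)/np.linalg.norm(q-p);M=np.eye(3)-np.outer(d,d);A+=M;B+=M@p
    return np.linalg.solve(A,B)
gb=(265+604/4,184+300/4)
gb=(265+(604-400)/4,184+300/4);gf=(265+(604-400)/4,184+256/4)
print("boss",tri(ray(f,(275+21.5,240+11.2)),ray(g,gb)),"expect z 135+lift")
for l in (8,11,14):print(l,"boss",w(g,gb,135+l).round(1),"flange",w(g,gf,90+l).round(1))
print("nose",w(g,(265+208/4,184+428/4),31))
f0,g0=pickle.load(open("seat.pkl","rb"))
print("seated boss",tri(ray(f0,(255+39.4,235+24.6)),ray(g0,(237+202/2.5,116+352/2.5))))
```

```text
boss [614.40322976  64.63676032 142.98061676] expect z 135+lift
8 boss [614.4  64.5 143. ] flange [620.   65.6  98. ]
11 boss [613.4  64.3 146. ] flange [619.1  65.4 101. ]
14 boss [612.4  64.1 149. ] flange [618.2  65.2 104. ]
nose [687.4460827  80.2189668  31.       ]
seated boss [623.20761865  65.80343143 132.55318625]
```

```bash
python3 -c "
from rig import *
print(sign_off())"
```

```text
the job is handed in; nothing more can be done
None
```

The yellow die was trial-fitted and then freed with the wedge. I handed the job in at about 26 s of the 72 s allowed; sign-off gives no verdict.

- **Seating:** I took the die from the middle of the rack and twisted it home with about ±0.55 rad turns. The wrist force peaked at about 19 N, which I estimate as 21 N of push after correcting for the sensor's offset. I judged it home because the tool ended at the predicted height and the force then rose as if the holder's cushioned head were sinking. After I let go, the picture showed the shoulder on the rim with no visible gap; I did not measure the gap itself.
- **Wedging:** I drove the red-handled wedge in from the robot's side until its grip point was about 74 mm from the bore's axis. The highest force I read along the way was about 25 N. I then let go and moved the arm clear without touching the die.
- **Last checks:**
  - Die: lifted about 10.5 mm, with its flange about 3 mm off the axis. It leans about 0.12 rad, so it stands loose, within the 0.3 rad limit. Its position was the same in two pictures about 0.9 s apart.
  - Wedge: its nose sticks out of the far end of the slot, about 66 mm past the axis.
  - Nothing else on the table was touched.
- **Disagreement:** the top camera's positions were about 4 mm off from the wrist camera's sideways (world y), so I relied on the wrist camera.

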